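Close up the moisture meter and switch it on

ROBOT

A 6-joint arm with a two-finger parallel gripper is mounted at the origin on the work surface. World frame = base frame: x ahead of the robot, y to its left, z up, the work surface at z = 0. Lengths are in mm, angles in rad, forces in N, time in s.
With the tool pointing down it reaches from about 350 to 875 mm from the base axis. Payload 4.2 kg.
Tool frame: the origin (TCP) lies at the very end of the fingers, on their centre line; the grasp point (between the pads) lies 19 mm behind it; z points along the fingers, y is the line along which they close (so a half turn about z gives the same grasp; the last joint's range is limited). The gripper opens to 85 mm and grips with 20 to 120 N. Pads are 22 mm wide; open, the fingers measure 114 mm over their backs; the gripper's body (76 mm by 85 mm) begins 54 mm behind the grasp point. The pads swing forward as they close: fully open they stand 13 mm farther back than shut.
Start: joints at [-0.907, 0.385, 0.008, 0, -1.194, -0.259], TCP at [246.16, -574.46, 231.312] pointing down, gripper open.
Joint ranges: [-3.14, 3.14], [-1.21, 2.06], [-1.07, 1.41], [-3.16, 2.05], [-2.99, -0.16], [-3.1, 3.1]. Speed limits (rad/s): [2.79, 2.79, 3.14, 3.14, 3.14, 3.14].

INTERFACE

Orientations are given as a unit quaternion [x, y, z, w].
In Python, from bench import arm gives the robot as it stands.
- The arm moves only by the tool servo_tool, never from a script. Its argument "rows" is a list that holds one entry, the list of rows, each a list of 7 numbers: the finger opening in mm, from 0 to 85.4, then the shift along the tool's x, y, z in mm, then the turn, a rotation vector about the tool's x, y, z in rad. A call has 1 to 10 rows; each row is the pose to reach, as a shift and turn from the pose commanded when the call began, along the tool's axes at that moment; what a row does not reach only later rows make up. A row lasts 1/8 s, in which the tool goes at most 62.5 mm and 10.7 degrees, less where a joint would pass 70% of its speed; a pose out of reach is approached as far as the arm can. A call with a gripper value outside its range is refused whole. The fingers move at their own pace and stop on an object; the grip force is fixed at half the most. Time passes only in rows, so rows that repeat a pose let the fingers close. It gives the time, the measured TCP pose, the force, the opening and the grip force at its end, in the units of the state.
- arm.read_state(): the state, without advancing time (a new reading comes with each control period).
- arm.get_image(name): name is "side" or "top"; returns the picture (384x512x3 uint8, red, green, blue); there is no depth.
- arm.camera_params(name): a dict with "intrinsics" (3x3 intrinsics, pixels), "R" (3x3) and "t" (3): a world point X has camera coordinates R X + t. Camera axes: x right, y down, z forward; pixel columns grow to the right and rows downward; lengths in mm; the calibration is good to about 2 mm. A picture is of the moment at which its call begins. camera_params takes no time and is no camera call.
- arm.job_done(): hands the job in; it is judged then, once.
The state is a dict: "clock": time; "joints": joint angles; "joint_vel": joint speeds; "joint_efforts": joint torques, N m; "position": TCP position; "ee_rot": TCP orientation; "contact_force": force on the tool from outside, world axes, zero at the start; "wrist_torque": the same for the moment, N m; "gripper_width": finger opening in mm; "grasp_force": force on a finger pad.
Only numpy, scipy, OpenCV 4.12 (cv2) and the standard library are available. Lean on these libraries where they do the work, as an engineer would, in place of code of your own. Each camera call takes 0.05 s, during which the arm holds its last target. There are 200 camera calls.

TASK

Get the moisture meter ready and start it, using only pushes of the fingertips: push its front drawer fully shut and slide the smoked lid along its track, without lifting it, until it is fully home against the end stop over the sample well (these two in either order), and only then push the chrome toggle all the way over to the back. Leave the other things on the counter and on the meter where they are.

Things in the scene. Friction and masses are not known exactly. Their poses are not given: they have to be found in the camera images.
- meter: Beige meter fixed to the counter, 240 mm deep (x) by 360 mm wide (y); flat deck 110 mm high; along the back (x over 28 mm) a console 160 mm high. Origin: centre of its underside, on the counter. Its x axis points from its front (facing the robot) to its back, y to its left seen from the robot, z up. Its place and yaw vary.
- drawer (a joint): Opening of the meter's front drawer in m: 0 shut, up to 0.10 pulled out towards the meter's -x. It slides with about 2 N of friction and stays where it is left; a hard stop at 0.
- drawer_face (a point): Centre-line point on the outer face of the drawer's front panel, 75 mm above the counter; moves with the drawer. Panel 170 mm wide (y), 12 mm thick, from 35 to 95 mm above the counter, facing meter -x; flat but for a steel pull 60 mm wide, 12 mm proud, 40 to 52 mm above the counter. Open tray behind. Shut, the face is at meter x = -132 mm.
- lid: Loose smoked acrylic lid, 100 (x) by 104 (y) by 6 mm, 120 g, flat on the deck between two 9 mm high rails along y (4 mm play in all). Origin: centre of its underside; axes as the meter's. Upright ridge across it, 60 mm long in x, faces at lid y = 35 and 45 mm, top 28 mm above the deck. Starts open, 50 to 100 mm along meter +y from home; closes along meter -y.
- lid_home (a point): Fixed point on the deck where the lid's origin lies when it is fully home, its -y edge against the 9 mm high end stop of the track, covering the 66 mm square sample well. Axes as the meter's.
- toggle (a joint): Angle of the chrome toggle in rad: 0 leaning 0.5 rad to the front (meter -x) of upright, 1.0 leaning 0.5 rad to the back (meter +x) against its stop. Starts at 0 to 0.15 (off). Stays where it is left; takes about 1 N at its tip.
- toggle_tip (a point): End of the chrome toggle lever, 45 mm from its pivot; it moves with the lever. The lever is a round bat about 7 mm across at its root and 11 mm at its end.
- toggle_pivot (a point): Fixed pivot of the toggle lever, 4 mm above the deck near the meter's left end; it swings in the meter's x-z plane.
- hopper_cup: Galvanized cup, 72 mm across, 75 mm high, standing on the counter in front of the meter, left of the drawer. Origin: centre of its underside. Leave alone.
- scoop: Yellow plastic scoop, about 175 mm long, 56 mm wide, 32 mm high, on the counter right of the drawer. Leave alone.
- weight: Steel calibration weight, 28 mm across, 40 mm high, standing on the meter's deck behind the toggle. Origin: centre of its underside. Leave alone.
- brush: Hand brush lying on the counter to the left. Leave alone.
- jar: Closed jar, 60 mm across, 85 mm high, on the counter to the right of the meter. Leave alone.
- pan: Shallow aluminium pan, 100 mm across, 22 mm high, on the counter to the left of the meter. Leave alone.
There are look-alikes about, which are no part of the job. There is more than one size of the lid; the job needs the smallest.

How it is judged (in metres and radians):
On the way, in this order (a step that is already met when the one before it is completed fails the run):
1. the drawer is shut and the lid is home over the well, the toggle still off (value of joint drawer below 0.004 m and y of lid in the frame of lid_home between -0.006 and 0.005 m and x of lid in the frame of lid_home between -0.008 and 0.008 m and z of lid in the frame of lid_home between -0.004 and 0.004 m and value of joint toggle below 0.5 rad), for 0.1 s.
2. the toggle is pushed over to the back (value of joint toggle above 0.85 rad), for 0.1 s.
At the end, for the whole second after the job is handed in: The drawer is open less than 4 mm; the lid lies flat on the deck within 5 mm of its home against the end stop (8 mm sideways); the toggle is over to the back (above 0.85 of 1.0 rad); the lid is at rest (value of joint drawer below 0.004 m and y of lid in the frame of lid_home between -0.006 and 0.005 m and x of lid in the frame of lid_home between -0.008 and 0.008 m and z of lid in the frame of lid_home between -0.004 and 0.004 m and value of joint toggle above 0.85 rad and linear speed of lid below 0.02 m/s); the robot touches nothing.
It fails at once if the lid is lifted more than 8 mm off the deck or tilted (z of lid in the frame of lid_home above 0.008 m or angle between lid's own z axis and vertical above 0.15 rad).
It fails at once if the toggle is switched on while the drawer or the lid is still open (value of joint toggle above 0.6 rad and not (value of joint drawer below 0.008 m and y of lid in the frame of lid_home below 0.01 m)).
It fails at once if another thing (cup, scoop, weight, brush, jar or pan) is moved more than 20 mm (distance of any of hopper_cup, scoop, weight, brush, jar, pan from where it was at the start of the episode above 0.02 m).
It also fails if it takes over 51 s, if anything falls off the work surface, if the arm or the gripper's body presses on something with over 40 N, if the wrist force passes 120 N, or if a joint passes its speed limit or range.

## Working session

There is one attempt and no reset: what is moved stays moved. The work goes in short steps, Python scripts to look and compute and a tool call to move; the robot and the scene stay as the last step left them, time stands still between calls to the robot, and variables do not carry over. Pictures are saved under pics/ and viewed, at most 10 in all, crops included, and the job is handed in when it is done.

Besides the shell and the picture viewer there is one more tool, called after "Call:" as a command line: name --argument value ..., lists and objects as JSON in quotes. servo_tool: Moves the arm, as the interface text tells. Its arguments: {"type":"object","properties":{"rows":{"type":"array"}},"required":["rows"]}

```bash
mkdir -p pics; python3 - <<'E'
from bench import arm
import cv2,numpy as np
for n in("side","top"):
    im=arm.get_image(n);cv2.imwrite(f"pics/{n}0.png",cv2.resize(im[:,:,::-1],(800,600),interpolation=cv2.INTER_CUBIC)); np.save(f"pics/{n}0.npy",im)
    p=arm.camera_params(n);print(n,np.round(p["intrinsics"],1).tolist(),np.round(p["R"],4).tolist(),np.round(p["t"],1).tolist())
s=arm.read_state();print(s["clock"],s["position"],s["ee_rot"])
E
```

```text
side [[412.6, 0.0, 254.0], [0.0, 412.6, 191.1], [0.0, 0.0, 1.0]] [[-0.9901, -0.14, -0.0116], [-0.0632, 0.5177, -0.8532], [0.1255, -0.844, -0.5214]] [542.3, 108.5, 1321.8]
top [[398.6, 0.0, 249.5], [0.0, 398.6, 196.5], [0.0, 0.0, 1.0]] [[0.0023, -0.9999, -0.015], [-0.9926, -0.0005, -0.1212], [0.1211, 0.0152, -0.9925]] [50.9, 539.6, 1296.4]
0.1 [ 245.93769789 -574.02898269  230.3205291 ] [-2.00920201e-01  9.79607114e-01  9.54073180e-04 -2.53952264e-04]
```

View pics/side0.png

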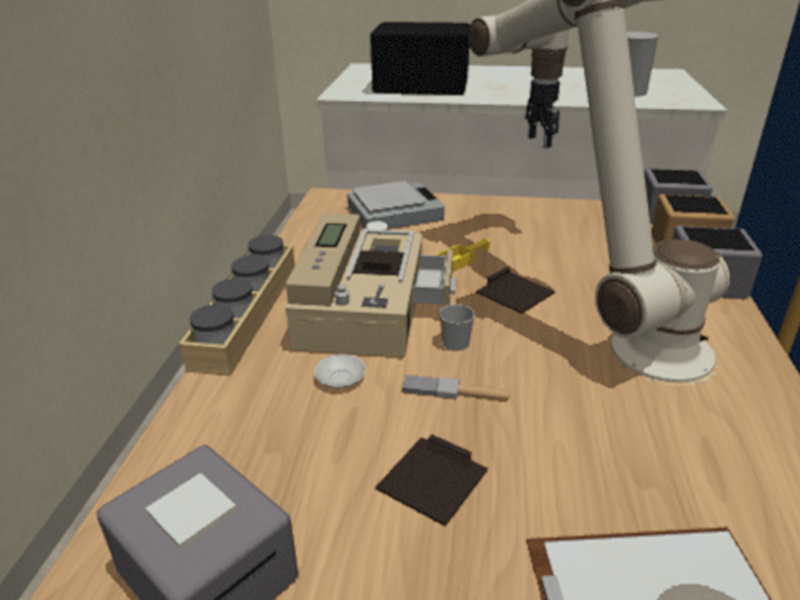

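View pics/top0.png

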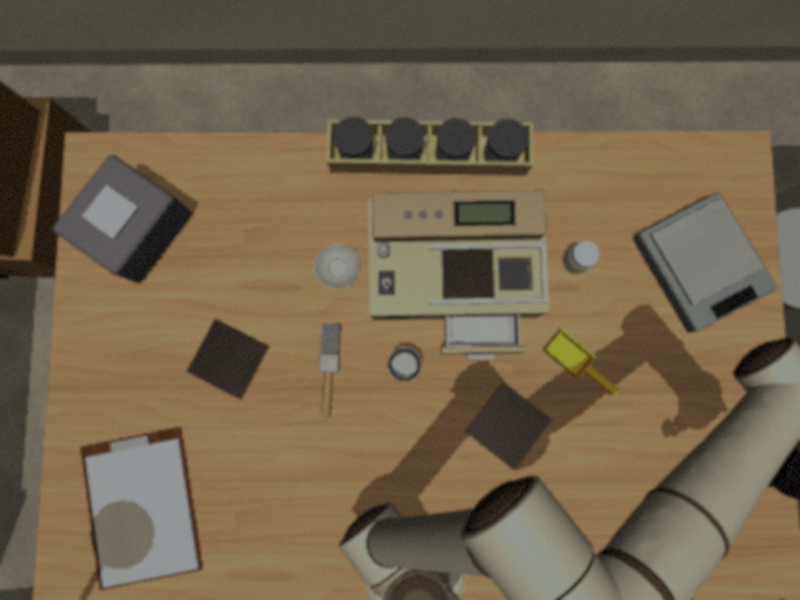

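The top view shows the meter at about (458,252), the lid at (468,274), the well at (515,272), the toggle at (386,284), the open drawer at (482,335) and the cup at (404,362). Next I zoom in on both views.

```bash
python3 - <<'E'
import cv2,numpy as np
t=np.load("pics/top0.npy")[115:240,225:365,::-1]; s=np.load("pics/side0.npy")[130:230,180:300,::-1]
cv2.imwrite("pics/tc.png",cv2.resize(t,None,fx=4.8,fy=4.8,interpolation=cv2.INTER_CUBIC))
cv2.imwrite("pics/sc.png",cv2.resize(s,None,fx=6,fy=6,interpolation=cv2.INTER_CUBIC))
E
```

```text
(no output)
```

View pics/tc.png

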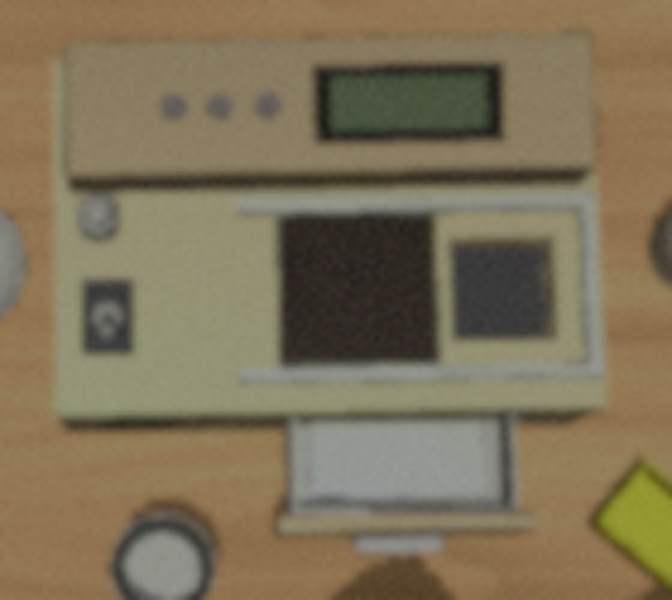

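View pics/sc.png

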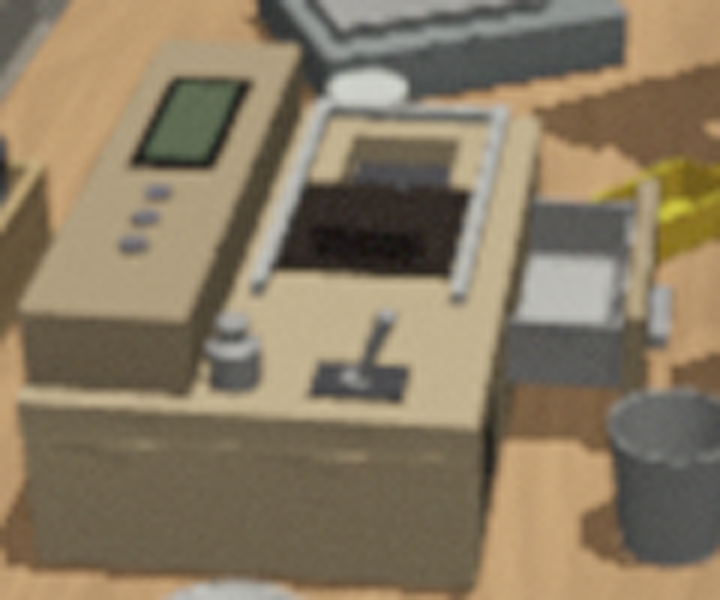

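The crops show, in `tc` pixels: lid corners (282,215), (435,212), (438,362), (283,364), end stop inner edge at about x=585, drawer panel front edge (278,530)-(533,525), toggle plate centre (108,316), weight (98,215) and cup rim (163,562). In `sc` the toggle tip is at (385,318) and the pivot at (357,378).

```bash
cat > h.py <<'E'
import numpy as np
from bench import arm
def ray(n,u,v,z):
    p=arm.camera_params(n);R=np.array(p["R"]);t=np.array(p["t"]);K=np.array(p["intrinsics"])
    c=-R.T@t;d=R.T@np.linalg.solve(K,[u,v,1]);return c+d*(z-c[2])/d[2]
T=lambda x,y,z:ray("top",225+(x+.5)/4.8-.5,115+(y+.5)/4.8-.5,z)
S=lambda x,y,z:ray("side",180+(x+.5)/6-.5,130+(y+.5)/6-.5,z)
E
python3 - <<'E'
from h import *
for k,x,y,z in [("deckFL",63,412,110),("deckFR",605,404,110),("consBL",68,40,160),("consBR",590,33,160),("consFL",70,180,160),("consFR",593,170,160),("lidBL",282,215,116),("lidBR",435,212,116),("lidFR",438,362,116),("lidFL",283,364,116),("stopin",585,285,119),("stopout",600,285,119),("railF",240,376,119),("railFr",605,371,119),("drL",278,530,95),("drR",533,525,95),("pullL",357,552,52),("pullR",441,549,52),("plate",108,316,110),("weight",98,215,150),("cup",163,565,75),("tip",107,312,153)]:
    print(k,np.round(T(x,y,z)[:2],1))
for k,x,y,z in [("tip",385,318,152),("pivot",357,378,112),("drTopfrontfar",656,183,95),("deckFL",487,425,110),("deckBL",22,400,110),("weightbase",235,382,110),("ridge topL",420,235,138),("ridge topR",315,232,138),("cup",660,548,0)]: print("S",k,np.round(S(x,y,z)[:2],1))
E
```

```text
deckFL [517.7  87.4]
deckFR [ 523.1 -265.9]
consBL [752.7  83.3]
consBR [ 756.5 -251.2]
consFL [660.8  81.5]
consFR [ 666.9 -250.6]
lidBL [647.5 -56.3]
lidBR [ 649.4 -156.8]
lidFR [ 549.9 -157. ]
lidFL [548.6 -56.2]
stopin [ 600.2 -253. ]
stopout [ 600.2 -262.8]
railF [540.3 -28. ]
railFr [ 543.6 -264.4]
drL [441.6 -53.5]
drR [ 445.1 -220.3]
pullL [ 428.9 -109.7]
pullR [ 431.1 -166.5]
plate [581.2  58.1]
weight [640.2  63.9]
cup [419.2  21.8]
tip [576.8  57.8]
S tip [569.3  60.1]
S pivot [585.8  55.6]
S drTopfrontfar [ 448.3 -217.8]
S deckFL [513.2  89.1]
S deckBL [754.7  94.8]
S weightbase [649.  64.]
S ridge topL [568.9 -55.8]
S ridge topR [627.3 -52.3]
S cup [426.   30.8]
```

Yaw is about 0.016, the drawer face is at x≈443 (y≈-137), the lid centre is at (599,-106) with about 95 mm to travel, and the toggle pivot is at about (583,57). First move: in front of the drawer, with fingers shut and the tool aligned to the meter.

Call:
servo_tool --rows '[[[0, -39, 43, 4, 0, 0, 0.05], [0, -78, 85, 8, 0, 0, 0.1], [0, -118, 128, 12, 0, 0, 0.15], [0, -157, 170, 16, 0, 0, 0.2], [0, -196, 213, 20, 0, 0, 0.24], [0, -235, 256, 24, 0, 0, 0.29], [0, -274, 298, 28, 0, 0, 0.34], [0, -314, 341, 31, 0, 0, 0.39], [0, -314, 341, 31, 0, 0, 0.39], [0, -314, 341, 31, 0, 0, 0.39]]]'

```text
clock: 1.35
position: [400.2, -137.2, 200.1]
ee_rot: [-0.008, 1.0, 0.0, -0.0]
contact_force: [0.4, -0.2, 0.2]
gripper_width: 0.0
grasp_force: 0.0
```

Call:
servo_tool --rows '[[[0, 0, 0, 60, 0, 0, 0], [0, 0, 0, 115, 0, 0, 0], [0, 0, 0, 136, 0, 0, 0], [0, -10, 0, 136, 0, 0, 0], [0, -20, 0, 136, 0, 0, 0], [0, -35, 0, 136, 0, 0, 0], [0, -50, 0, 136, 0, 0, 0], [0, -65, 0, 136, 0, 0, 0], [0, -80, 0, 136, 0, 0, 0], [0, -88, 0, 136, 0, 0, 0]]]'

```text
clock: 2.6
position: [489.7, -135.9, 64.2]
ee_rot: [-0.008, 1.0, -0.0, 0.0]
contact_force: [-2.5, 0.8, 2.3]
gripper_width: 0.4
grasp_force: 1.2
```

Call:
servo_tool --rows '[[[0, -2, 0, 0, 0, 0, 0], [0, -4, 0, 0, 0, 0, 0], [0, -5, 0, 0, 0, 0, 0], [0, -6, 0, 0, 0, 0, 0]]]'

```text
clock: 3.1
position: [494.1, -135.9, 64.2]
ee_rot: [-0.007, 1.0, 0.0, -0.0]
contact_force: [-2.1, 0.9, -0.6]
gripper_width: 0.1
grasp_force: 1.0
```

Call:
servo_tool --rows '[[[0, -1, 0, 0, 0, 0, 0], [0, -2, 0, 0, 0, 0, 0], [0, -3, 0, 0, 0, 0, 0]]]'

```text
clock: 3.48
position: [497.4, -135.8, 64.2]
ee_rot: [-0.007, 1.0, 0.0, -0.0]
contact_force: [-1.7, 2.1, -0.1]
gripper_width: 0.0
grasp_force: 1.0
```

Call:
servo_tool --rows '[[[0, -1, 0, 0, 0, 0, 0], [0, -2, 0, 0, 0, 0, 0], [0, -3, 0, 0, 0, 0, 0]]]'

```text
clock: 3.85
position: [498.4, -135.8, 64.2]
ee_rot: [-0.007, 1.0, 0.0, -0.002]
contact_force: [-7.8, 2.7, 5.0]
gripper_width: -0.1
grasp_force: 3.9
```

Call:
servo_tool --rows '[[[0, -1, 0, 0, 0, 0, 0], [0, -2, 0, 0, 0, 0, 0]]]'

```text
clock: 4.1
position: [498.4, -135.8, 64.2]
ee_rot: [-0.007, 1.0, 0.0, -0.004]
contact_force: [-12.5, 4.3, 9.8]
gripper_width: 0.2
grasp_force: 6.0
```

The drawer is against its stop (12 N at x=498). Back off, rise, and go to the +y side of the lid ridge.

Call:
servo_tool --rows '[[[0, 25, 0, 0, 0, 0, 0], [0, 25, 0, -60, 0, 0, 0], [0, 25, 0, -110, 0, 0, 0], [0, 0, 40, -120, 0, 0, 0], [0, -40, 80, -120, 0, 0, 0], [0, -80, 105, -120, 0, 0, 0], [0, -98, 112, -120, 0, 0, 0], [0, -98, 112, -120, 0, 0, 0], [0, -98, 112, -120, 0, 0, 0]]]'

```text
clock: 5.22
position: [598.8, -22.8, 184.5]
ee_rot: [-0.007, 1.0, -0.0, 0.0]
contact_force: [-0.0, -0.5, -0.3]
gripper_width: -0.1
grasp_force: 0.0
```

```bash
python3 - <<'E'
from h import *
import cv2
s=arm.get_image("side")[110:230,170:310,::-1];t=arm.get_image("top")[115:240,225:365,::-1]
a=cv2.resize(s,(560,480),interpolation=cv2.INTER_CUBIC)
cv2.imwrite("pics/s1.png",a);cv2.imwrite("pics/t1.png",cv2.resize(t,None,fx=4.8,fy=4.8,interpolation=cv2.INTER_CUBIC))
print(np.round(arm.read_state()["position"],1))
E
```

```text
[598.4 -23.  184.7]
```

View pics/s1.png

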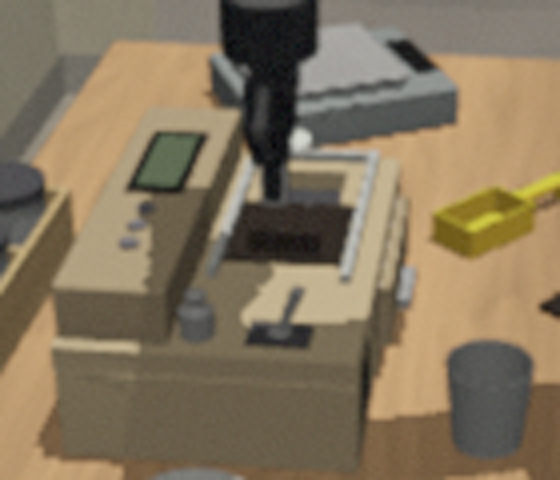

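The side view shows the drawer flush with the front. The fingertips are clear on the +y side of the lid, above the deck. Next: lower and push along -y.

Call:
servo_tool --rows '[[[0, 0, 0, 40, 0, 0, 0], [0, 0, 0, 62, 0, 0, 0], [0, 0, -8, 62, 0, 0, 0], [0, 0, -16, 62, 0, 0, 0], [0, 0, -24, 62, 0, 0, 0], [0, 0, -32, 62, 0, 0, 0], [0, 0, -42, 62, 0, 0, 0], [0, 0, -52, 62, 0, 0, 0], [0, 0, -62, 62, 0, 0, 0], [0, 0, -70, 62, 0, 0, 0]]]'

```text
clock: 6.58
position: [599.8, -93.1, 122.2]
ee_rot: [-0.007, 1.0, 0.0, -0.0]
contact_force: [-0.1, 2.2, 0.4]
gripper_width: -0.1
grasp_force: 0.8
```

Call:
servo_tool --rows '[[[0, 0, -8, 0, 0, 0, 0], [0, 0, -16, 0, 0, 0, 0], [0, 0, -24, 0, 0, 0, 0], [0, 0, -30, 0, 0, 0, 0], [0, 0, -34, 0, 0, 0, 0], [0, 0, -38, 0, 0, 0, 0]]]'

```text
clock: 7.32
position: [600.4, -130.6, 122.3]
ee_rot: [-0.007, 1.0, -0.0, -0.0]
contact_force: [-0.1, 1.0, 0.6]
gripper_width: -0.1
grasp_force: 0.7
```

Call:
servo_tool --rows '[[[0, 0, -2, 0, 0, 0, 0], [0, 0, -4, 0, 0, 0, 0], [0, 0, -6, 0, 0, 0, 0]]]'

```text
clock: 7.7
position: [600.5, -136.4, 122.3]
ee_rot: [-0.007, 1.0, 0.0, -0.0]
contact_force: [0.1, 1.1, 1.7]
gripper_width: 0.2
grasp_force: 0.6
```

Call:
servo_tool --rows '[[[0, 0, -1, 0, 0, 0, 0], [0, 0, -2, 0, 0, 0, 0], [0, 0, -3, 0, 0, 0, 0]]]'

```text
clock: 8.07
position: [600.5, -139.4, 122.3]
ee_rot: [-0.007, 1.0, 0.0, -0.0]
contact_force: [1.2, 0.6, 1.3]
gripper_width: -0.1
grasp_force: 0.6
```

Call:
servo_tool --rows '[[[0, 0, -1, 0, 0, 0, 0], [0, 0, -2, 0, 0, 0, 0], [0, 0, -3, 0, 0, 0, 0]]]'

```text
clock: 8.45
position: [600.4, -141.5, 122.3]
ee_rot: [-0.007, 1.0, 0.001, -0.0]
contact_force: [-0.8, 7.3, 3.1]
gripper_width: 0.3
grasp_force: 3.7
```

Call:
servo_tool --rows '[[[0, 0, -1, 0, 0, 0, 0], [0, 0, -2, 0, 0, 0, 0]]]'

```text
clock: 8.7
position: [600.4, -141.7, 122.3]
ee_rot: [-0.007, 1.0, 0.002, -0.0]
contact_force: [-2.5, 13.1, 3.3]
gripper_width: -0.0
grasp_force: 6.9
```

The lid stopped at 13 N where predicted. Retreat and go in front of the toggle, high up, then look.

Call:
servo_tool --rows '[[[0, 0, 12, 0, 0, 0, 0], [0, 0, 20, -10, 0, 0, 0], [0, 0, 20, -60, 0, 0, 0], [0, 20, 70, -80, 0, 0, 0], [0, 45, 120, -80, 0, 0, 0], [0, 72, 165, -80, 0, 0, 0], [0, 72, 201, -80, 0, 0, 0], [0, 72, 201, -80, 0, 0, 0], [0, 72, 201, -80, 0, 0, 0]]]'

```text
clock: 9.82
position: [525.7, 55.3, 202.7]
ee_rot: [-0.008, 1.0, -0.0, 0.0]
contact_force: [1.3, -0.5, 0.5]
gripper_width: 0.0
grasp_force: 0.0
```

```bash
python3 - <<'E'
from h import *
import cv2
s=arm.get_image("side")[130:230,180:300,::-1]
cv2.imwrite("pics/s2.png",cv2.resize(s,None,fx=6,fy=6,interpolation=cv2.INTER_CUBIC))
t=arm.get_image("top")[115:240,225:365,::-1]
cv2.imwrite("pics/t2.png",cv2.resize(t,None,fx=4.8,fy=4.8,interpolation=cv2.INTER_CUBIC))
E
```

```text
(no output)
```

View pics/s2.png

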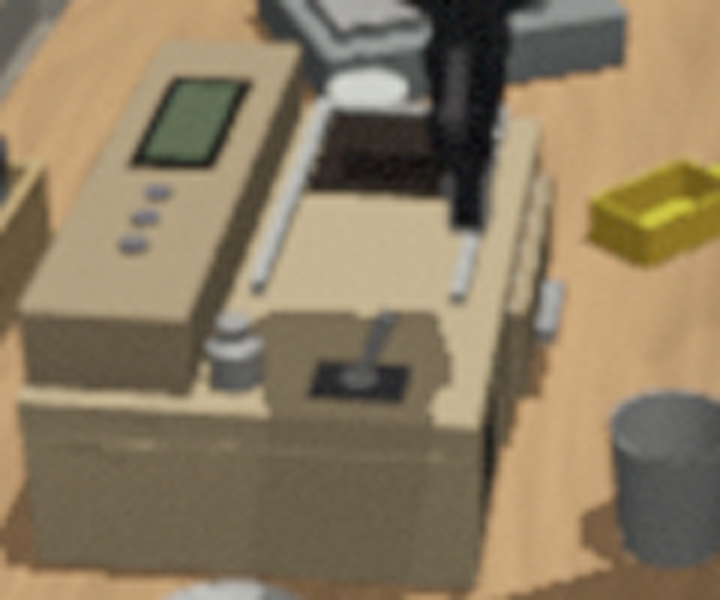

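View pics/t2.png

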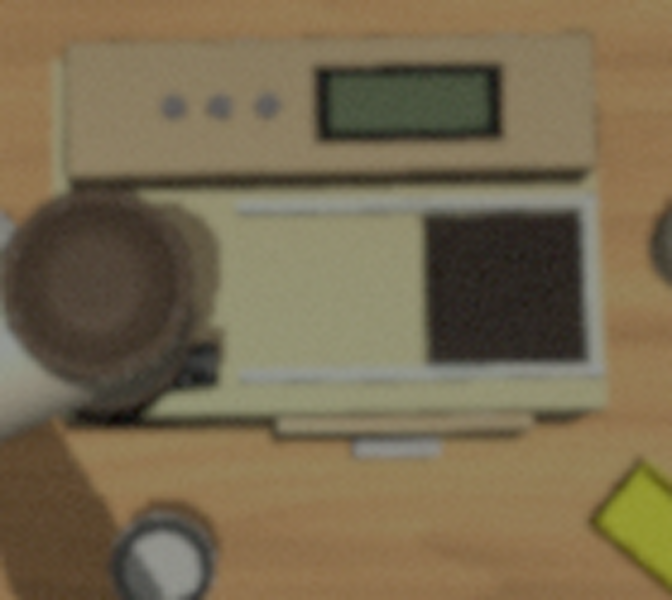

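Both views show the lid flush against the end stop, the drawer shut and the toggle still leaning forward. Now lower and push the toggle back.

Call:
servo_tool --rows '[[[0, 0, 2, 40, 0, 0, 0], [0, 0, 2, 60, 0, 0, 0], [0, -10, 2, 60, 0, 0, 0], [0, -18, 2, 60, 0, 0, 0], [0, -24, 2, 60, 0, 0, 0], [0, -30, 2, 60, 0, 0, 0], [0, -36, 2, 60, 0, 0, 0], [0, -42, 2, 60, 0, 0, 0], [0, -46, 2, 60, 0, 0, 0], [0, -50, 2, 60, 0, 0, 0]]]'

```text
clock: 11.18
position: [575.8, 58.3, 142.3]
ee_rot: [-0.007, 1.0, 0.0, -0.0]
contact_force: [-1.9, -0.5, -0.1]
gripper_width: 0.2
grasp_force: 0.7
```

Call:
servo_tool --rows '[[[0, -2, 0, 0, 0, 0, 0], [0, -4, 0, 0, 0, 0, 0], [0, -5, 0, 0, 0, 0, 0]]]'

```text
clock: 11.55
position: [580.4, 58.3, 142.0]
ee_rot: [-0.007, 1.0, -0.0, -0.0]
contact_force: [-1.0, 0.1, -0.5]
gripper_width: 0.1
grasp_force: 0.6
```

Call:
servo_tool --rows '[[[0, -1, 0, 0, 0, 0, 0], [0, -2, 0, 0, 0, 0, 0], [0, -3, 0, 0, 0, 0, 0]]]'

```text
clock: 11.92
position: [583.6, 58.3, 142.3]
ee_rot: [-0.007, 1.0, -0.0, -0.0]
contact_force: [-0.9, 0.4, -0.0]
gripper_width: 0.2
grasp_force: 0.5
```

Call:
servo_tool --rows '[[[0, -1, 0, 0, 0, 0, 0], [0, -2, 0, 0, 0, 0, 0], [0, -2, 0, 0, 0, 0, 0]]]'

```text
clock: 12.3
position: [584.1, 58.2, 142.1]
ee_rot: [-0.007, 1.0, -0.0, -0.002]
contact_force: [-6.1, 0.5, 1.7]
gripper_width: -0.1
grasp_force: 3.0
```

The toggle is at its stop. Back off and rise, then check.

Call:
servo_tool --rows '[[[0, -1, 0, 0, 0, 0, 0], [0, 15, 0, 0, 0, 0, 0], [0, 40, 0, 0, 0, 0, 0], [0, 60, 0, -50, 0, 0, 0], [0, 80, -40, -100, 0, 0, 0], [0, 100, -90, -120, 0, 0, 0], [0, 110, -140, -120, 0, 0, 0], [0, 110, -180, -120, 0, 0, 0], [0, 110, -180, -120, 0, 0, 0]]]'

```text
clock: 13.42
position: [479.1, -125.4, 263.1]
ee_rot: [-0.005, 1.0, -0.0, 0.002]
contact_force: [0.7, -0.3, 0.7]
gripper_width: -0.1
grasp_force: 0.0
```

```bash
python3 - <<'E'
from h import *
import cv2
s=arm.get_image("side")[130:230,180:300,::-1]
t=arm.get_image("top")[115:240,225:365,::-1]
cv2.imwrite("pics/f.png",np.hstack([cv2.resize(s,(400,333),interpolation=cv2.INTER_CUBIC),cv2.resize(t,(373,333),interpolation=cv2.INTER_CUBIC)]))
print(arm.read_state()["contact_force"])
E
```

```text
[1.17732158 0.38661914 0.50859919]
```

View pics/f.png

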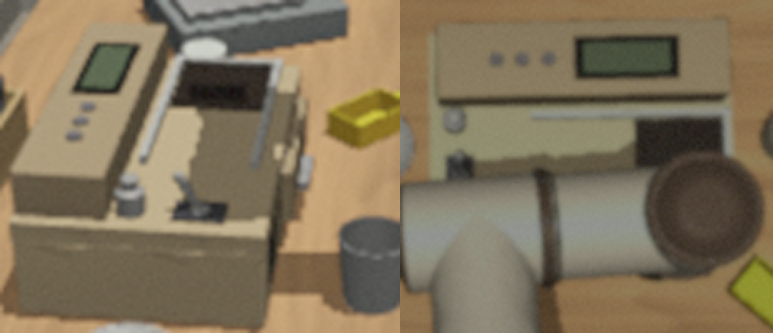

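The toggle leans back (its tip at (180,180) in the left half), the lid is home, the drawer is shut and the weight is in place.

```bash
python3 -c "
from bench import arm
print(arm.job_done())"
```

```text
the job is handed in; nothing more can be done
None
```

I shut the drawer, slid the lid home against its end stop, pushed the toggle fully to the back and handed the job in at about 13.5 s; the final pictures showed all three in place, but no verdict came back.

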